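# Clamp the tube plate onto the bead mixer

## Robot

A 6-joint arm with a two-finger parallel gripper is mounted at the origin on the work surface. World frame = base frame: x ahead of the robot, y to its left, z up, the work surface at z = 0. Lengths are in mm, angles in rad, forces in N, time in s.
With the tool pointing down it reaches from about 300 to 775 mm from the base axis. Payload 14.6 kg.
Tool frame: the origin (TCP) lies between the finger pads; the fingertips stand 11 mm ahead of it and the grasp point (between the pads) lies 8 mm behind it; z points along the fingers, y is the line along which they close (so a half turn about z gives the same grasp; the last joint's range is limited). The gripper opens to 94 mm and grips with 3 to 60 N. Pads are 16 mm wide; open, the fingers measure 119 mm over their backs; the gripper's body (75 mm by 177 mm) begins 78 mm behind the grasp point.
Start: joints at [-0.067, 0.3, 1.521, -0, 1.321, -0.067], TCP at [549.99, -0.002, 216.446] pointing down, gripper open.
Joint ranges: [-3.03, 3.03], [-0.79, 2.21], [0.23, 2.52], [-1.04, 4.18], [0, 3.07], [-2.55, 2.55]. Speed limits (rad/s): [2.22, 2.22, 2.57, 3.14, 3.14, 3.14].

## Interface

Orientations are given as [roll, pitch, yaw] about the fixed x, y, z axes, in that order (R = Rz(yaw) Ry(pitch) Rx(roll)).
In Python, from cell import manip gives the robot as it stands. The module is installed in compiled form; this text tells all that it offers.
- The arm moves only by the tool arm_command, never from a script. Its argument "rows" is one flat list of numbers, 5 for each row, row after row: the shift along the world's x, y, z in mm, then the turn about the world's z in degrees, then the finger opening in mm, from 0 to 94. In form: [dx, dy, dz, twist, jaw, dx, dy, dz, twist, jaw, ...]. A call has 1 to 5 rows; each row shifts and turns the commanded pose from where the row before left it; what a row does not reach is not made up. A row lasts 1/8 s, in which the tool goes at most 62.5 mm and 10.7 degrees, less where a joint would pass 70% of its speed; a pose out of reach is approached as far as the arm can. A call is refused whole if a number of a shift passes 62.5 or a number of a turn 10.7, either way. A call with a gripper value outside its range is refused whole. The fingers move at their own pace and stop on an object; "newtons" is the grip in N (left out, the last holds). Time passes only in rows, so rows that do not move let the fingers close. It gives the time, the measured TCP pose, the force and the opening at its end, in the units of the state.
- manip.read_state(): the state, without advancing time (a new reading comes with each control period).
- manip.camera(name): name is "scene" or "side" or "wrist"; returns a dict with "image" (420x560x3 uint8, blue, green, red), "z_map" (420x560 float32, mm along the optical axis (not along the pixel's ray), 0 where there is no reading), "fx", "fy", "cx", "cy" (pixels), "pose" (4x4, takes a point from camera to world coordinates). Camera axes: x right, y down, z forward; pixel columns grow to the right and rows downward; lengths in mm; the calibration is good to about 2 mm. A picture is of the moment at which its call begins.
- manip.sign_off(): hands the job in, once; it reports no verdict.
The state is a dict: "clock": time; "joints": joint angles; "qd": joint speeds; "effort": joint torques, N m; "eef_pos": TCP position; "eef_rot": TCP orientation; "wrist_force": force on the tool from outside, world axes, zero at the start; "moment": the same for the moment, N m; "finger_gap": finger opening in mm.
Only numpy, scipy, OpenCV 4.12 (cv2) and the standard library are available. Lean on these libraries where they do the work, as an engineer would, in place of code of your own. Each camera call takes 0.05 s, during which the arm holds its last target. There are 200 camera calls.

## Task

Set the loose clamp plate over the stud and guide pins of the bead mixer, lightly turn its captive knob backwards (anticlockwise from above) until you feel the thread starts click and the plate drop, no further, then turn it forwards until the plate is fully home on the tube caps and the knob is finger-tight. Never force the thread before it has clicked in, do not overtighten, and leave the other things on the bench alone.

Things in the scene. Friction and masses are not known exactly. Their poses are not given: they have to be found in the camera images.
- knob_mid (a point): The loose clamp plate, 0.25 kg with its knob: aluminium, 78 x 146 x 6 mm (long along its own y), lying flat on the bench at first, rubber strips beneath, a U slot 11 mm wide open at each end; black fluted knob, 46 mm across, in its middle. This point: on the knob's axis, 29 mm above the plate's underside, z up; its axes are the plate's and do not turn with the knob.
- knob (a joint): Turn of the knob on the plate in rad, no stops, growing clockwise seen from above (tightening); its zero means nothing for the thread. The knob stands from 8 to 44 mm above the plate's underside, stays on the plate and turns on it with 0.04 N m of friction. Hollow, bore 28.8 mm open below, two thread lugs inside, 180 degrees apart, 12 mm above the plate's underside.
- block_top (a point): Centre of the top face of the bead mixer's tube block, 145 mm above the bench, on the stud's axis, z up. Ten tube caps 13.6 mm across stand 10 mm high at x = -31 and +31 mm, y -50 to +50 mm; the plate ends resting on them (knob_mid 39 mm above this point). 6 mm guide pins with cone tips, 26 mm high, at y = -65 and +65 mm: the plate's slots go over them, either way round.
- mixer: The bead mixer, fixed to the bench: white housing 190 x 180 x 90 mm with a control panel, and on it a blue tube block 84 x 154 mm (long along y) whose top is 145 mm above the bench. Origin at its underside's centre.
- stud: Fixed threaded steel stud in the middle of the tube block, 40 mm high with a tapered tip, 20 mm shaft, 27 mm over the thread; origin at its foot, z up. Right-hand thread, two starts 180 degrees apart, lead 14 mm a turn, 7 mm from one thread to the next. Where round the stud the starts lie is not marked, not even by its axes: feel for them.
- stud_tip (a point): Tip of the stud. The plate first rests on the threads, underside 16 to 21 mm above the block's top, and climbs 14 mm a turn as the knob is backed, at most 2.2 rad, until it can drop 7 mm, to 13.7 mm. Then 1.6 to 1.9 rad forwards bring it down to the caps; 0.5 rad more and the thread grips, clamping with some 70 to 100 N a rad; held still, the knob then pushes back with 2 N mm per N.
- reagent: Bystander: amber jar with blue cap, 48 mm across, 105 mm high; origin at its underside.
- tip_box: Bystander: pipette tip box, clear with blue lid, 122 x 84 x 66 mm; origin at its underside.
- tube_rack: Bystander: orange tube rack, 130 x 70 mm, 28 mm high (39 mm with tubes); origin at its underside.
- bead_jar: Bystander: small clear jar with white cap, 44 mm across, 62 mm high; origin at its underside.

How it is judged (in metres and radians):
On the way, in this order (a step that is already met when the one before it is completed fails the run):
1. the plate rests on top of the stud's threads, over the pins and not yet engaged (horizontal distance between knob_mid and block_top below 0.006 m and z of knob_mid in the frame of block_top between 0.044 and 0.052 m), for 0.2 s.
2. the knob has been backed until its lugs dropped past the thread starts (z of knob_mid in the frame of block_top below 0.044 m and value of joint knob below 1 rad), for 0.1 s.
At the end, for the whole second after the job is handed in: The plate lies level (within 0.03 rad) and fully home on the tube caps: knob_mid 37 to 39.8 mm above the block's top and within 3 mm of its axis, at rest, released, and clamped onto the caps and mixer with more than 5 N (its weight alone gives about 2.5 N) (z of knob_mid in the frame of block_top between 0.037 and 0.0398 m and horizontal distance between knob_mid and block_top below 0.003 m and angle between knob_mid's own z axis and vertical below 0.03 rad and contact force between plate and mixer above 5 N and linear speed of plate below 0.01 m/s); the robot touches nothing.
It fails at once if the thread is forced before it has clicked in: more than 30 N between plate or knob and stud while the plate is above the dropped height (z of knob_mid in the frame of block_top above 0.044 m and contact force between plate and stud above 30 N).
It fails at once if overtightened or slammed down: more than 100 N between the plate and the mixer (contact force between plate and mixer above 100 N).
It fails at once if the knob is backed on well past the click (half a radian or more beyond it) (value of joint knob below -1.1 rad).
It fails at once if a bystander is moved by more than 20 mm (distance of any of reagent, tip_box, tube_rack, bead_jar from where it was at the start of the episode above 0.02 m).
It also fails if it takes over 67 s, if anything falls off the work surface, if the arm or the gripper's body presses on something with over 40 N, if the wrist force passes 120 N, or if a joint passes its speed limit or range.

## Working session

There is one attempt and no reset: what is moved stays moved. The work goes in short steps, Python scripts to look and compute and a tool call to move; the robot and the scene stay as the last step left them, time stands still between calls to the robot, and variables do not carry over. Pictures are saved under pics/ and viewed, on a budget of 10 in all, crops included, one or two more only if the job needs it, and the job is handed in when it is done.

Besides the shell and the picture viewer there is one more tool, called after ">>>" in YAML: its name, and indented under it one key for each argument. arm_command: Moves the arm, as the interface text tells. Its arguments: {"type":"object","properties":{"rows":{"type":"array","items":{"type":"number"}},"newtons":{"type":"number"}},"required":["rows"]}

```bash
mkdir -p pics; cat > h.py <<'E'
import numpy as np, cv2
from cell import manip
def pts(c):
    z=c["z_map"]; v,u=np.mgrid[:z.shape[0],:z.shape[1]]
    P=np.stack([(u-c["cx"])/c["fx"]*z,(v-c["cy"])/c["fy"]*z,z,np.ones_like(z)],-1)
    W=(P@np.array(c["pose"]).T)[...,:3]; W[z<=0]=np.nan
    return W
E
python3 - <<'E'
from h import *
a=manip.camera("scene"); b=manip.camera("side")
np.savez("c0.npz",W=pts(a),I=a["image"],W2=pts(b),I2=b["image"])
cv2.imwrite("pics/a.png",a["image"]);cv2.imwrite("pics/b.png",b["image"])
print(np.round(a["pose"],2),np.round(b["pose"],2),a["fx"]);print(manip.read_state())
E
```

```text
[[-2.40000e-01  7.40000e-01 -6.30000e-01  1.40416e+03]
 [ 9.70000e-01  1.90000e-01 -1.40000e-01  1.92600e+02]
 [ 2.00000e-02 -6.40000e-01 -7.70000e-01  1.14603e+03]
 [ 0.00000e+00  0.00000e+00  0.00000e+00  1.00000e+00]] [[-9.7000e-01 -1.6000e-01  1.9000e-01  3.8951e+02]
 [-2.5000e-01  5.6000e-01 -7.9000e-01  7.9402e+02]
 [ 2.0000e-02 -8.1000e-01 -5.8000e-01  7.1106e+02]
 [ 0.0000e+00  0.0000e+00  0.0000e+00  1.0000e+00]] 440.20404459718725
{'clock': 0.1, 'joints': array([-6.66089578e-02,  3.00431454e-01,  1.52148651e+00, -1.86951684e-05,
        1.32072126e+00, -6.66132685e-02]), 'qd': array([ 0.0015287 , -0.00066932, -0.00134999, -0.00153433,  0.00069947,
        0.00071015]), 'effort': array([ 1.84928511e-03, -5.32644153e+01, -3.53284299e+01,  7.10431044e-02,
        2.34944851e-02, -7.30603051e-05]), 'eef_pos': array([5.49782677e+02, 1.92349132e-03, 2.15948084e+02]), 'eef_rot': array([-3.14054720e+00, -5.15950753e-05,  1.57080525e+00]), 'wrist_force': array([0.3089356 , 0.03295542, 0.45923129]), 'moment': array([ 0.01148626,  0.0091007 , -0.05248298]), 'finger_gap': 94.0521935941885}
```

View pics/a.png

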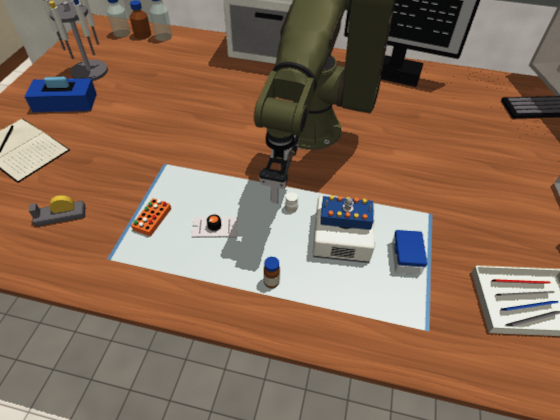

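View pics/b.png

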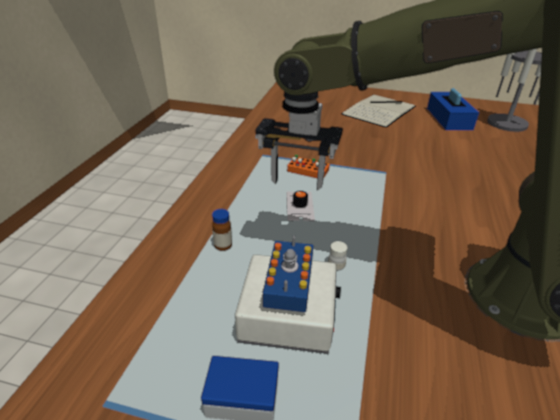

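```bash
python3 - <<'E'
from h import *
d=np.load("c0.npz")
for W,I,n in((d["W"],d["I"],"scene"),(d["W2"],d["I2"],"side")):
    hsv=cv2.cvtColor(I,cv2.COLOR_BGR2HSV)
    x,y,z=W[...,0],W[...,1],W[...,2]
    def rep(nm,m):
        m=cv2.morphologyEx(m.astype(np.uint8),cv2.MORPH_OPEN,np.ones((2,2)))
        k,l,s,c=cv2.connectedComponentsWithStats(m)
        for i in range(1,k):
            if s[i,4]<12: continue
            p=W[l==i]; r=cv2.minAreaRect(p[:,:2].astype(np.float32))
            print(n,nm,s[i,4],"px",c[i].round(),"mean",p.mean(0).round(1),"rect",np.round(r[0],1),np.round(r[1],1),round(r[2],1),"z",np.percentile(p[:,2],[5,95]).round(1))
    bench=(x>250)&(x<800)&(abs(y)<600)
    rep("top145",bench&(z>139)&(z<150))
    rep("caps",bench&(z>150)&(z<159))
    rep("stud",bench&(z>170)&(z<195))
    rep("low",bench&(z>4)&(z<12))
    rep("knob",bench&(z>38)&(z<50))
    rep("all",bench&(z>15)&(z<130))
E
```

```text
scene top145 855 px [348. 211.] mean [nan nan nan] rect [465.7 226.8] [105.2 264.9] 42.9 z [nan nan]
scene caps 15 px [332. 198.] mean [493.5 152.  150.8] rect [492.8 152.6] [ 6.4 14.1] 51.9 z [144.7 156.2]
scene caps 14 px [341. 199.] mean [490.1 177.9 150.3] rect [486.2 180.5] [ 8.3 20.6] 65.2 z [142.4 158.4]
scene caps 13 px [357. 200.] mean [471.8 226.6 139.2] rect [412.8 232.4] [  9.9 154.2] 84.7 z [ 84.2 156.4]
scene caps 13 px [365. 201.] mean [479.9 250.8 151.3] rect [477.9 252.3] [ 6.6 19.9] 47.3 z [143.3 155.7]
scene caps 17 px [331. 214.] mean [554.7 158.5 151.6] rect [551.7 159.4] [ 8.  18.2] 64.1 z [144.4 157.3]
scene caps 15 px [340. 214.] mean [550.8 183.9 151. ] rect [549.4 185.4] [ 9.6 15.3] 46.7 z [143.7 156.2]
scene caps 16 px [348. 216.] mean [549.4 208.6 151.6] rect [547.5 209.9] [ 8.1 18.1] 40.0 z [144.7 158.4]
scene caps 16 px [356. 216.] mean [546.3 233.4 151. ] rect [544.5 234.4] [ 8.3 18.3] 49.5 z [143.2 156.7]
scene caps 12 px [366. 217.] mean [542.  259.9 149.7] rect [540.7 260.6] [ 4.4 15.9] 55.2 z [144.5 155.9]
scene stud 44 px [349. 203.] mean [521.9 20
[... 4599 characters left out ...]
an]
side knob 220 px [238. 410.] mean [538.9 454.   39.9] rect [540.  453.8] [117.1   8.7] 12.9 z [34.9 44. ]
side all 407 px [304. 166.] mean [nan nan nan] rect [ 588.7 -247. ] [ 97.3 536.8] 9.9 z [nan nan]
side all 39 px [327. 168.] mean [ 536.4 -426.6   17.8] rect [ 537.  -442.5] [86.2  8. ] 86.9 z [ 2. 31.]
side all 237 px [300. 199.] mean [nan nan nan] rect [ 572.6 -222.7] [86.4 27. ] 66.8 z [nan nan]
side all 672 px [222. 229.] mean [nan nan nan] rect [739.6 -34.7] [ 35.2 175.1] 9.8 z [nan nan]
side all 6722 px [292. 307.] mean [nan nan nan] rect [513.6 122.2] [202.  366.2] 0.9 z [nan nan]
side all 4268 px [241. 388.] mean [nan nan nan] rect [550.6 395.7] [122.1 120.1] 10.8 z [nan nan]
```

>>> arm_command:
  rows: [6,-42,0,0,70,6,-42,0,0,70,6,-42,0,0,70,6,-42,-10,0,70,4,-35,-16,0,70]

```text
clock: 0.72
eef_pos: [578.1, -204.6, 190.1]
eef_rot: [3.141, 0.0, 1.57]
wrist_force: [-0.0, 0.5, 0.6]
finger_gap: 70.2
```

>>> arm_command:
  rows: [0,0,-20,0,70,0,0,-10,0,70,0,0,0,0,70]

```text
clock: 1.1
eef_pos: [577.8, -202.5, 160.0]
eef_rot: [-3.141, -0.0, 1.571]
wrist_force: [0.9, 0.1, 0.4]
finger_gap: 69.6
```

```bash
python3 - <<'E'
from h import *
a=manip.camera("wrist"); cv2.imwrite("pics/w1.png",a["image"]); np.savez("w1.npz",W=pts(a),I=a["image"],**{k:a[k] for k in("fx","fy","cx","cy","pose")})
print(np.round(a["pose"],2)); s=manip.read_state(); print(s["eef_pos"],s["eef_rot"],s["joints"],s["wrist_force"])
E
```

```text
[[ 1.0000e+00  0.0000e+00 -0.0000e+00  5.7839e+02]
 [ 0.0000e+00 -9.6000e-01 -2.7000e-01 -1.2212e+02]
 [-0.0000e+00  2.7000e-01 -9.6000e-01  3.2758e+02]
 [ 0.0000e+00  0.0000e+00  0.0000e+00  1.0000e+00]]
[ 578.14944271 -202.58534552  160.81871919] [3.14148178e+00 3.58327269e-05 1.57148667e+00] [-3.96817508e-01  4.85590538e-01  1.39628016e+00  1.03828383e-05
  1.25960585e+00 -3.97511034e-01] [-0.02120571 -0.58853256  0.4625566 ]
```

View pics/w1.png

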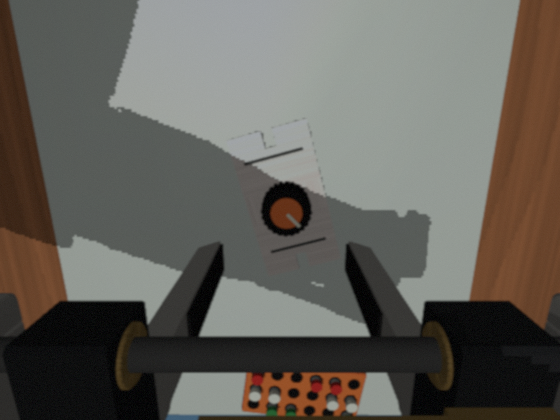

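```bash
cat >> h.py <<'E'
def ray(a,u,v,h):
    d=np.array(a["pose"])[:3,:3]@np.array([(u-a["cx"])/a["fx"],(v-a["cy"])/a["fy"],1]); o=np.array(a["pose"])[:3,3]
    return o+d*(h-o[2])/d[2]
E
python3 - <<'E'
from h import *
a=dict(np.load("w1.npz"));W=a["W"]
hsv=cv2.cvtColor(a["I"],cv2.COLOR_BGR2HSV)
z=W[...,2]; roi=np.zeros(z.shape,bool); roi[100:285,215:345]=1
# knob incl. orange disk
for nm,m in(("dark",roi&(hsv[...,2]<45)),("orange",roi&(hsv[...,1]>150)&(hsv[...,0]<18)),("z>41",roi&(z>38)),("plate",roi&(z>3.)&(z<11))):
    m=cv2.morphologyEx(m.astype(np.uint8),cv2.MORPH_OPEN,np.ones((3,3)))
    c=max(cv2.findContours(m,0,2)[0],key=cv2.contourArea)
    e=cv2.fitEllipse(c); print(nm,cv2.contourArea(c),cv2.boundingRect(c),np.round(e[0],1),np.round(e[1],1),ray(a,*e[0],44).round(1))
    p=W[m>0]; p=p[~np.isnan(p[:,0])]; print("   ",p.mean(0).round(1),np.percentile(p[:,2],[5,50,95]).round(1),cv2.minAreaRect(p[:,:2].astype(np.float32)))
E
```

```text
dark 1999.0 (262, 183, 49, 53) [285.8 208.8] [48.9 52.5] [ 579.8 -203.2   44. ]
    [ 573.  -201.    62.5] [ 24.9  43.2 167.4] ((572.6470947265625, -207.18356323242188), (58.357452392578125, 43.480159759521484), 8.978137016296387)
orange 763.0 (269, 197, 35, 33) [285.5 212. ] [30.3 35.2] [ 579.5 -206.1   44. ]
    [ 579.2 -206.3   43.9] [42.6 43.9 45.1] ((580.0194091796875, -207.30068969726562), (29.76175308227539, 30.122634887695312), 89.15415954589844)
z>41 1847.0 (261, 187, 51, 50) [286.4 211.6] [47.6 49.4] [ 580.2 -205.7   44. ]
    [ 574.4 -204.8   61.8] [ 41.5  43.7 165. ] ((573.113525390625, -208.49237060546875), (59.767234802246094, 45.31161117553711), 11.645259857177734)
plate 10663.5 (227, 119, 114, 157) [285.2 196.4] [ 92.2 160.5] [ 579.3 -192.    44. ]
    [ 579.4 -200.4    5.4] [4.2 5.4 6.5] ((580.3839111328125, -207.38658142089844), (78.17340850830078, 146.3738250732422), 15.22312068939209)
```

>>> arm_command:
  rows: [2,-4,-40,0,70,0,0,-45,0,70,0,0,-35,0,70,0,0,-15,0,70,0,0,-3,0,70]

```text
clock: 1.78
eef_pos: [580.3, -206.9, 22.9]
eef_rot: [3.141, 0.0, 1.571]
wrist_force: [-0.4, 0.4, 0.7]
finger_gap: 70.3
```

>>> arm_command:
  newtons: 20
  rows: [0,0,0,0,50,0,0,0,0,40,0,0,0,0,40,0,0,0,0,40,0,0,0,0,40]

```text
clock: 2.4
eef_pos: [580.4, -207.2, 23.3]
eef_rot: [3.141, 0.001, 1.571]
wrist_force: [-2.4, 0.8, 6.6]
finger_gap: 45.3
```

>>> arm_command:
  rows: [0,0,10,0,40,0,0,30,0,40,0,0,50,0,40,0,0,55,0,40,0,0,40,0,40]

```text
clock: 3.02
eef_pos: [580.0, -207.0, 210.4]
eef_rot: [3.14, 0.001, 1.571]
wrist_force: [-0.2, 0.1, -2.9]
finger_gap: 44.9
```

>>> arm_command:
  rows: [0,10,15,0,40,-4,25,12,-1,40,-8,40,0,-1,40,-8,45,0,-1,40,-8,50,0,-1,40]

```text
clock: 3.65
eef_pos: [551.0, -35.2, 233.0]
eef_rot: [-3.139, -0.0, 1.5]
wrist_force: [0.8, -0.9, -1.8]
finger_gap: 45.7
```

>>> arm_command:
  rows: [-8,50,0,-1,40,-8,50,0,-1,40,-8,50,0,-1,40,-8,40,0,-1,40,-5,25,0,-1,40]

```text
clock: 4.28
eef_pos: [513.6, 180.1, 233.0]
eef_rot: [-3.139, 0.001, 1.415]
wrist_force: [0.1, -1.6, -1.7]
finger_gap: 45.9
```

>>> arm_command:
  rows: [-1,15,0,0,40,0,8,0,0,40,0,3,0,0,40,0,0,0,0,40,0,0,0,0,40]

```text
clock: 4.9
eef_pos: [514.1, 203.5, 234.4]
eef_rot: [-3.142, 0.0, 1.413]
wrist_force: [0.9, -0.1, -2.1]
finger_gap: 45.5
```

```bash
python3 - <<'E'
from h import *
s=manip.read_state(); print(s["eef_pos"],s["eef_rot"],s["joints"],s["wrist_force"],s["finger_gap"])
a=manip.camera("scene"); b=manip.camera("side"); w=manip.camera("wrist")
np.savez("c1.npz",W=pts(a),I=a["image"],W2=pts(b),I2=b["image"],W3=pts(w),I3=w["image"])
c=np.hstack([cv2.resize(a["image"][130:270,260:430],None,fx=2.35,fy=2.35),cv2.resize(b["image"][140:340,200:380],None,fx=1.645,fy=1.645)])
cv2.imwrite("pics/d1.png",c)
E
```

```text
[514.11930791 203.4793998  234.42431085] [-3.14156264e+00  8.52202997e-05  1.41308167e+00] [ 3.10652446e-01  2.93127512e-01  1.48757354e+00 -6.38945651e-05
  1.36095685e+00  4.68380419e-01] [ 0.92532752 -0.08600097 -2.1109257 ] 45.465196408505335
```

View pics/d1.png

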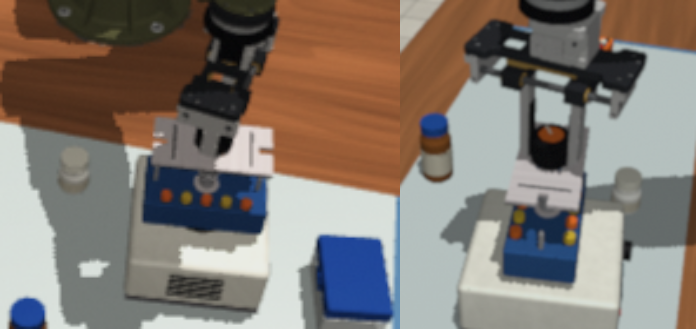

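```bash
python3 - <<'E'
from h import *
d=np.load("c0.npz"); e=np.load("c1.npz")
def rect(p,nm):
    p=p[~np.isnan(p[:,0])].astype(np.float32); r=cv2.minAreaRect(p[:,:2]); print(nm,len(p),np.round(r[0],1),np.round(r[1],1),round(r[2],1),"z",np.percentile(p[:,2],[5,50,95]).round(1))
for n,W0,I0,W1,I1 in(("scene",d["W"],d["I"],e["W"],e["I"]),("side",d["W2"],d["I2"],e["W2"],e["I2"])):
    h=cv2.cvtColor(I0,cv2.COLOR_BGR2HSV)
    # cap tops: colourful pixels
    col=(h[...,1]>120)&(h[...,2]>90)&((h[...,0]<35)|(h[...,0]>170))&(W0[...,2]>152)&(W0[...,2]<160)&(W0[...,0]<600)&(W0[...,1]>120)&(W0[...,1]<290)
    k,l,s,c=cv2.connectedComponentsWithStats(col.astype(np.uint8))
    C=[W0[l==i].mean(0) for i in range(1,k) if s[i,4]>=4]; C=np.array(C); print(n,C.round(1).tolist()); rect(W0[col],"caprect"); print("mean",C.mean(0))
    b=(abs(W0[...,2]-145)<3)&(h[...,0]>95)&(h[...,0]<130)&(h[...,1]>120)&(W0[...,1]>100)&(W0[...,1]<300)&(W0[...,0]<600)
    rect(W0[b],"blocktop")
    st=(W0[...,2]>178)&(W0[...,2]<190)&(W0[...,0]<560)&(W0[...,0]>470)&(W0[...,1]>170)&(W0[...,1]<240); rect(W0[st],"stud")
    g=cv2.cvtColor(I1,cv2.COLOR_BGR2HSV)
    p=(W1[...,2]>208)&(W1[...,2]<224)&(W1[...,1]>110)&(W1[...,1]<300)&(W1[...,0]>430)&(W1[...,0]<600)&(g[...,2]>80)&(g[...,1]<70); rect(W1[p],"plate")
    o=(W1[...,2]>245)&(W1[...,2]<262)&(g[...,1]>150)&(g[...,0]<18)&(W1[...,1]>150)&(W1[...,1]<260); rect(W1[o],"orange") if o.sum()>3 else 0
E
```

```text
scene [[492.4, 149.0, 154.3], [490.1, 173.5, 155.3], [482.9, 195.7, 155.7], [483.7, 222.5, 155.4], [480.0, 248.0, 154.6], [553.9, 156.2, 154.9], [550.8, 180.6, 155.2], [549.2, 206.2, 155.4], [546.2, 230.9, 154.8], [542.5, 255.6, 156.2]]Traceback (most recent call last):
  File "<stdin>", line 10, in <module>
  File "<stdin>", line 4, in rect
cv2.error: OpenCV(4.12.0) /io/opencv/modules/imgproc/src/convhull.cpp:143: error: (-215:Assertion failed) total >= 0 && (depth == CV_32F || depth == CV_32S) in function 'convexHull'
```

```bash
python3 - <<'E'
from h import *
d=np.load("c0.npz"); e=np.load("c1.npz")
def rect(p,nm):
    p=np.ascontiguousarray(p[~np.isnan(p[:,0])]).astype(np.float32)
    if len(p)<3: return print(nm,"none")
    r=cv2.minAreaRect(np.ascontiguousarray(p[:,:2])); print(nm,len(p),np.round(r[0],1),np.round(r[1],1),round(r[2],1),"mean",p.mean(0).round(1),"z",np.percentile(p[:,2],[5,50,95]).round(1))
for n,W0,I0,W1,I1 in(("scene",d["W"],d["I"],e["W"],e["I"]),("side",d["W2"],d["I2"],e["W2"],e["I2"])):
    h=cv2.cvtColor(I0,cv2.COLOR_BGR2HSV)
    col=(h[...,1]>120)&(h[...,2]>90)&((h[...,0]<35)|(h[...,0]>170))&(W0[...,2]>152)&(W0[...,2]<160)&(W0[...,0]<600)&(W0[...,1]>120)&(W0[...,1]<290)
    k,l,s,c=cv2.connectedComponentsWithStats(col.astype(np.uint8))
    C=np.array([W0[l==i].mean(0) for i in range(1,k) if s[i,4]>=4]); print(n,len(C),"capmean",C.mean(0)); 
    A=C[C[:,0]<516]; B=C[C[:,0]>516]; print("yaw deg",[-np.degrees(np.polyfit(q[:,1],q[:,0],1)[0]) for q in (A,B)], A.mean(0),B.mean(0))
    b=(abs(W0[...,2]-145)<3)&(h[...,0]>95)&(h[...,0]<130)&(h[...,1]>120)&(W0[...,1]>100)&(W0[...,1]<300)&(W0[...,0]<600)
    rect(W0[b],"blocktop")
    rect(W0[(W0[...,2]>178)&(W0[...,2]<190)&(W0[...,0]<560)&(W0[...,0]>470)&(W0[...,1]>170)&(W0[...,1]<240)],"stud")
    g=cv2.cvtColor(I1,cv2.COLOR_BGR2HSV)
    p=(W1[...,2]>208)&(W1[...,2]<224)&(W1[...,1]>110)&(W1[...,1]<300)&(W1[...,0]>430)&(W1[...,0]<600)&(g[...,2]>80)&(g[...,1]<70); rect(W1[p],"plate")
    rect(W1[(W1[...,2]>245)&(W1[...,2]<262)&(g[...,1]>150)&(g[...,0]<18)&(W1[...,1]>150)&(W1[...,1]<260)],"orange")
E
```

```text
scene 10 capmean [517.16378051 201.81113949 155.20371313]
yaw deg [np.float64(7.170265111899804), np.float64(6.304687479741416)] [485.82482031 197.72858312 155.08114002] [548.50274071 205.89369587 155.32628624]
blocktop 586 [517.  201.7] [ 86.7 150.9] 6.6 mean [521.5 201.7 144.9] z [142.5 144.9 147.4]
stud 30 [519.1 200.3] [17.4 15.9] 51.4 mean [519.8 200.6 182.8] z [178.7 183.1 186.1]
plate 776 [516.8 200. ] [ 82.3 145.6] 6.0 mean [522.4 202.5 216.9] z [213.8 216.9 220.2]
orange none
side 10 capmean [515.60395094 207.61260831 155.70051992]
yaw deg [np.float64(6.698226274061418), np.float64(6.7742607500808365)] [484.94818538 203.89309921 155.62111222] [546.2597165  211.33211741 155.77992761]
blocktop 1036 [515.1 208.5] [ 79.9 152.4] 7.0 mean [511.5 230.2 146.2] z [144.3 146.2 147.7]
stud 72 [516.1 208. ] [17.4 16.3] 13.9 mean [516.  209.5 183.6] z [179.1 184.5 187.1]
plate 1207 [516.2 204.7] [ 78.1 148.8] 6.3 mean [511.1 239.3 218.4] z [216.3 218.5 220. ]
orange 136 [515.3 204.8] [31.6 30.8] 77.7 mean [514.3 207.  257. ] z [255.5 257.1 258.4]
```

>>> arm_command:
  rows: [0,1.5,-8,0,40,0,1,-8,0.5,40,0,0,-6,0,40,0,0,0,0,40,0,0,0,0,40]

```text
clock: 5.68
eef_pos: [514.1, 206.5, 212.6]
eef_rot: [3.141, -0.0, 1.422]
wrist_force: [1.1, -0.2, -2.5]
finger_gap: 45.6
```

```bash
cat > m.py <<'E'
from h import *
d=np.load("c0.npz")
s=manip.read_state(); T=s["eef_pos"]; print(T,s["eef_rot"][2],s["wrist_force"],s["finger_gap"])
def cast(c,m,h):
    v,u=np.nonzero(m); D=np.stack([(u-c["cx"])/c["fx"],(v-c["cy"])/c["fy"],np.ones(len(u))],-1)@np.array(c["pose"])[:3,:3].T
    o=np.array(c["pose"])[:3,3]; return (o+D*((h-o[2])/D[:,2])[:,None])[:,:2].astype(np.float32)
for n,k in(("scene",""),("side","2")):
    c=manip.camera(n); I=c["image"]; W=pts(c); W0=d["W"+k]; h=cv2.cvtColor(d["I"+k],cv2.COLOR_BGR2HSV); g=cv2.cvtColor(I,cv2.COLOR_BGR2HSV)
    roi=lambda W:(W[...,0]>440)&(W[...,0]<590)&(W[...,1]>110)&(W[...,1]<300)
    cap=roi(W0)&(h[...,1]>120)&(h[...,2]>90)&((h[...,0]<35)|(h[...,0]>170))&(W0[...,2]>151)&(W0[...,2]<160)
    nn,l,st,_=cv2.connectedComponentsWithStats(cap.astype(np.uint8))
    C=np.array([cast(c,l==i,155).mean(0) for i in range(1,nn) if st[i,4]>=4])
    blk=roi(W0)&(abs(W0[...,2]-145)<5)&(h[...,0]>95)&(h[...,0]<130)&(h[...,1]>120)
    tz=T[2]-23.3+6
    pl=roi(W)&(abs(W[...,2]-tz)<5)&(g[...,2]>80)&(g[...,1]<80)
    pl=cv2.morphologyEx(pl.astype(np.uint8),cv2.MORPH_OPEN,np.ones((2,2)))
    r=cv2.minAreaRect(cast(c,blk,145)); q=cv2.minAreaRect(cast(c,pl,tz))
    f=lambda r:(np.round(r[0],1),np.round(r[1],1),round(r[2],1))
    print(n,"caps",len(C),C.mean(0).round(1),"blk",f(r),"plate",f(q))
    np.savez("last_"+n+".npz",W=W,I=I); cv2.imwrite(f"pics/l_{n}.png",I)
a=cv2.imread("pics/l_scene.png");b=cv2.imread("pics/l_side.png")
cv2.imwrite("pics/l.png",np.hstack([cv2.resize(a[170:250,300:400],None,fx=4,fy=4,interpolation=2),cv2.resize(b[210:310,240:340],None,fx=3.2,fy=3.2,interpolation=2)]))
E
python3 m.py
```

```text
[514.0909792  206.49676467 212.61136702] 1.422383058172612 [ 1.10924025 -0.21056287 -2.48599171] 45.56571498344299
scene caps 10 [517.3 201.8] blk (array([519.4, 201.7]), array([ 86.8, 150.5]), 6.2) plate (array([520.8, 206.6]), array([ 80.9, 144.5]), 7.6)
side caps 10 [515.6 207.4] blk (array([514.2, 209.6]), array([ 80. , 156.8]), 6.1) plate (array([513.7, 210.4]), array([ 78. , 151.2]), 6.6)
```

View pics/l.png

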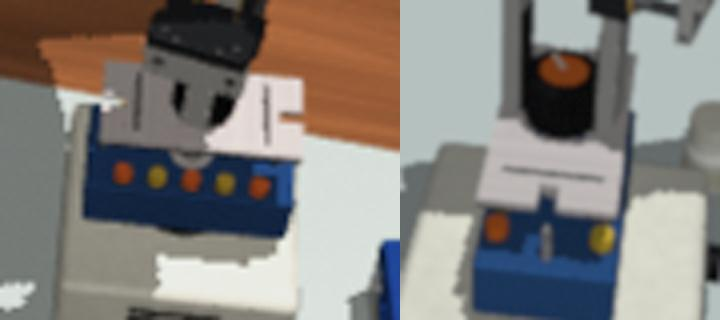

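```bash
python3 - <<'E'
from h import *
d=np.load("c0.npz"); e=np.load("c1.npz"); 
cams={n:manip.camera(n) for n in("scene","side")}
def px(c,P):
    q=np.linalg.inv(c["pose"])@np.append(P,1); return np.round([q[0]/q[2]*c["fx"]+c["cx"],q[1]/q[2]*c["fy"]+c["cy"]],1)
def plate(W,I,z0):
    g=cv2.cvtColor(I,cv2.COLOR_BGR2HSV)
    m=(W[...,0]>440)&(W[...,0]<590)&(W[...,1]>110)&(W[...,1]<300)&(abs(W[...,2]-z0)<7)&(g[...,2]>80)&(g[...,1]<80)
    P=W[m].astype(np.float32); r=cv2.minAreaRect(np.ascontiguousarray(P[:,:2]))
    # percentiles in plate axes (yaw 6.7)
    t=np.radians(6.7); ux=np.array([np.cos(t),np.sin(t)]); uy=np.array([-np.sin(t),np.cos(t)])
    return np.round(r[0],1),np.round(r[1],1),round(r[2],1),"z",np.median(P[:,2]).round(1),"ux",np.percentile(P[:,:2]@ux,[1,99]).round(1),"uy",np.percentile(P[:,:2]@uy,[1,99]).round(1)
print("scene T203.5",*plate(e["W"],e["I"],217)); l=np.load("last_scene.npz"); print("scene T206.5",*plate(l["W"],l["I"],195))
print("side T203.5",*plate(e["W2"],e["I2"],217)); l2=np.load("last_side.npz"); print("side T206.5",*plate(l2["W"],l2["I"],195))
for nm,I,T in(("1",e["I2"],[514.1,203.5,234.4]),("2",l2["I"],[514.1,206.5,212.6])):
    g=cv2.cvtColor(I,cv2.COLOR_BGR2HSV); m=((g[...,1]>150)&(g[...,0]<18)).astype(np.uint8); m[:170]=0;m[245:]=0;m[:,:265]=0;m[:,330:]=0
    k,lab,s,c=cv2.connectedComponentsWithStats(m); i=1+np.argmax(s[1:,4]); 
    print("orange",nm,s[i],c[i].round(1),"cast",ray(cams["side"],*c[i],T[2]-23.3+44).round(1),"expected px",px(cams["side"],np.array(T)+[0,0,20.7]))
E
```

```text
scene T203.5 [516.8 200. ] [ 82.3 145.6] 6.0 z 216.9 ux [496.9 575.2] uy [ 67.3 210.8]
scene T206.5 [516.4 203.3] [ 84.  145.5] 7.8 z 195.2 ux [498.  576.7] uy [ 70.4 212.3]
side T203.5 [516.2 204.7] [ 78.1 148.8] 6.3 z 218.5 ux [497.8 575.2] uy [ 71.2 216.2]
side T206.5 [516.3 207. ] [ 78.2 149.4] 6.7 z 196.8 ux [498.1 575.3] uy [ 74.4 219.3]
orange 1 [283 217  18  11 136] [291.8 221.9] cast [514.8 204.6 255.1] expected px [292.4 221.6]
orange 2 [283 227  17  11 137] [291.2 232.2] cast [514.5 207.6 233.3] expected px [291.6 231.9]
```

>>> arm_command:
  rows: [0.3,-0.5,-4,0,40,0,0,-4,0,40,0,0,-3,0,40,0,0,-2,0,40,0,0,0,0,40]

```text
clock: 6.5
eef_pos: [514.2, 206.0, 199.3]
eef_rot: [-3.141, 0.0, 1.422]
wrist_force: [0.7, 0.4, -3.5]
finger_gap: 45.5
```

>>> arm_command:
  rows: [0,0,-2,0,40,0,0,-2,0,40,0,0,0,0,40]

```text
clock: 6.88
eef_pos: [514.2, 206.0, 195.2]
eef_rot: [-3.141, 0.0, 1.422]
wrist_force: [-0.3, 0.7, -2.6]
finger_gap: 45.3
```

>>> arm_command:
  rows: [0,0,-2,0,40,0,0,-1,0,40,0,0,0,0,40]

```text
clock: 7.25
eef_pos: [514.3, 206.0, 192.4]
eef_rot: [-3.141, 0.0, 1.422]
wrist_force: [0.5, -0.7, -2.5]
finger_gap: 45.6
```

>>> arm_command:
  rows: [0,0,-1,0,40,0,0,-1,0,40,0,0,0,0,40]

```text
clock: 7.62
eef_pos: [514.3, 206.0, 190.4]
eef_rot: [-3.141, 0.0, 1.422]
wrist_force: [-0.2, -0.4, -2.0]
finger_gap: 45.0
```

>>> arm_command:
  rows: [0,0,-1,0,40,0,0,0,0,40]

```text
clock: 7.88
eef_pos: [514.3, 206.0, 189.4]
eef_rot: [-3.141, 0.0, 1.422]
wrist_force: [0.8, -1.0, -2.6]
finger_gap: 45.5
```

>>> arm_command:
  rows: [0,0,-1,0,40,0,0,0,0,40]

```text
clock: 8.12
eef_pos: [514.2, 206.0, 188.3]
eef_rot: [-3.141, 0.0, 1.422]
wrist_force: [0.5, -0.6, -2.9]
finger_gap: 45.5
```

>>> arm_command:
  rows: [0,0,-1,0,40,0,0,0,0,40]

```text
clock: 8.38
eef_pos: [514.3, 206.0, 187.4]
eef_rot: [-3.141, 0.0, 1.422]
wrist_force: [0.8, -0.5, -2.0]
finger_gap: 45.4
```

>>> arm_command:
  rows: [0,0,-1,0,40,0,0,0,0,40]

```text
clock: 8.62
eef_pos: [514.3, 206.0, 186.5]
eef_rot: [3.141, -0.0, 1.422]
wrist_force: [0.2, -0.1, -1.7]
finger_gap: 45.0
```

>>> arm_command:
  rows: [0,0,-1,0,40,0,0,0,0,40]

```text
clock: 8.88
eef_pos: [514.6, 206.0, 186.1]
eef_rot: [3.14, -0.0, 1.422]
wrist_force: [-0.1, -1.4, 5.3]
finger_gap: 45.5
```

>>> arm_command:
  rows: [0,0,0.7,0,40,0,0,0,0,56,0,0,0,0,56,0,0,0,0,56,0,0,0,0,56]

```text
clock: 9.5
eef_pos: [514.2, 206.0, 186.1]
eef_rot: [-3.141, 0.0, 1.422]
wrist_force: [0.9, -0.3, -0.2]
finger_gap: 56.3
```

```bash
python3 m.py; python3 - <<'E'
from h import *
for n in("scene","side"):
    l=np.load(f"last_{n}.npz"); W=l["W"]; g=cv2.cvtColor(l["I"],cv2.COLOR_BGR2HSV)
    m=(W[...,0]>440)&(W[...,0]<590)&(W[...,1]>110)&(W[...,1]<300)&(W[...,2]>160)&(W[...,2]<180)&(g[...,2]>80)&(g[...,1]<80)
    P=W[m]; A=np.c_[P[:,:2]-[515,206],np.ones(len(P))]; print(n,len(P),np.linalg.lstsq(A,P[:,2],rcond=None)[0].round(4))
E
```

```text
[514.24110846 206.01139104 186.08171257] 1.4224770537023899 [ 0.94223072 -0.33946783 -0.17275188] 56.279535743290275
scene caps 10 [517.3 201.8] blk (array([519.4, 201.7]), array([ 86.8, 150.5]), 6.2) plate (array([519.9, 206. ]), array([ 78.1, 144.2]), 4.0)
side caps 10 [515.6 207.4] blk (array([514.2, 209.6]), array([ 80. , 156.8]), 6.1) plate (array([513.8, 209.4]), array([ 77.9, 153.5]), 5.0)
scene 701 [ 2.780000e-02 -1.240000e-02  1.687099e+02]
side 1216 [ 2.700000e-02 -1.800000e-02  1.701803e+02]
```

View pics/l.png

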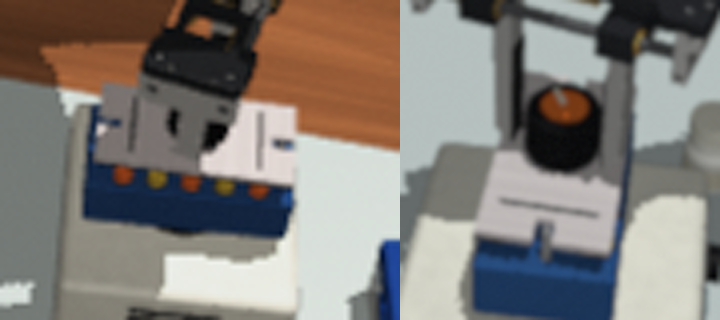

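>>> arm_command:
  newtons: 12
  rows: [0,0,0,0,40,0,0,0,0,40,0,0,0,0,40,0,0,-0.4,0,40,0,0,0,0,40]

```text
clock: 10.22
eef_pos: [514.3, 206.0, 186.0]
eef_rot: [3.141, -0.0, 1.422]
wrist_force: [-1.6, 0.6, 3.2]
finger_gap: 45.6
```

>>> arm_command:
  rows: [0,0,0.4,10,40,0,0,0,0,40]

```text
clock: 10.48
eef_pos: [514.5, 206.1, 186.4]
eef_rot: [3.141, -0.0, 1.596]
wrist_force: [-0.6, 1.4, 5.2]
finger_gap: 45.5
```

>>> arm_command:
  rows: [0,0,0.4,10,40,0,0,0,0,40]

```text
clock: 10.72
eef_pos: [514.5, 206.0, 186.8]
eef_rot: [3.141, -0.0, 1.767]
wrist_force: [-0.2, 0.6, 5.2]
finger_gap: 45.7
```

>>> arm_command:
  rows: [0,0,0.4,10,40,0,0,0,0,40]

```text
clock: 10.98
eef_pos: [514.4, 206.0, 187.1]
eef_rot: [3.141, 0.0, 1.94]
wrist_force: [0.2, -0.6, 3.9]
finger_gap: 45.7
```

>>> arm_command:
  rows: [0,0,0.4,10,40,0,0,0,0,40]

```text
clock: 11.22
eef_pos: [514.3, 206.0, 187.3]
eef_rot: [-3.142, 0.0, 2.114]
wrist_force: [-0.3, -0.1, 5.1]
finger_gap: 45.8
```

>>> arm_command:
  rows: [0,0,0.4,10,40,0,0,0,0,40]

```text
clock: 11.48
eef_pos: [514.2, 205.9, 187.6]
eef_rot: [-3.141, -0.0, 2.288]
wrist_force: [-0.1, 0.0, 3.0]
finger_gap: 45.8
```

>>> arm_command:
  rows: [0,0,0.4,8,40,0,0,0,0,40]

```text
clock: 11.72
eef_pos: [514.1, 205.8, 187.7]
eef_rot: [-3.141, -0.0, 2.427]
wrist_force: [-1.3, -1.2, 0.4]
finger_gap: 45.5
```

>>> arm_command:
  rows: [0,0,-0.3,0,40,0,0,0,0,40]

```text
clock: 11.98
eef_pos: [514.3, 205.9, 187.7]
eef_rot: [-3.141, -0.0, 2.431]
wrist_force: [-0.7, -0.5, 1.2]
finger_gap: 45.7
```

>>> arm_command:
  rows: [0,0,0.1,7,40,0,0,0,0,40]

```text
clock: 12.22
eef_pos: [514.2, 205.9, 187.7]
eef_rot: [-3.141, -0.0, 2.554]
wrist_force: [0.7, -1.4, -2.3]
finger_gap: 45.6
```

>>> arm_command:
  rows: [0,0,-0.7,0,40,0,0,-0.3,0,40]

```text
clock: 12.48
eef_pos: [514.4, 205.9, 186.9]
eef_rot: [-3.141, 0.0, 2.555]
wrist_force: [0.3, -2.1, -0.8]
finger_gap: 45.5
```

>>> arm_command:
  rows: [0,0,-0.7,0,40,0,0,0,0,40]

```text
clock: 12.72
eef_pos: [514.4, 205.8, 186.1]
eef_rot: [-3.141, 0.0, 2.556]
wrist_force: [0.9, -3.4, -2.0]
finger_gap: 45.5
```

>>> arm_command:
  rows: [0,0.2,-1,0,40,0,0,0,0,40]

```text
clock: 12.98
eef_pos: [514.1, 206.1, 184.8]
eef_rot: [-3.141, -0.0, 2.557]
wrist_force: [0.4, -3.4, -4.7]
finger_gap: 45.7
```

>>> arm_command:
  rows: [0,0,-1,0,40,0,0,0,0,40]

```text
clock: 13.22
eef_pos: [514.2, 206.1, 184.1]
eef_rot: [-3.141, -0.0, 2.557]
wrist_force: [-0.5, -5.5, -3.3]
finger_gap: 45.3
```

>>> arm_command:
  rows: [0,-0.4,-1,0,40,0,0,0,0,40]

```text
clock: 13.48
eef_pos: [514.2, 205.9, 183.2]
eef_rot: [3.142, -0.0, 2.557]
wrist_force: [-0.6, -2.3, -2.7]
finger_gap: 45.5
```

Release and look.

>>> arm_command:
  rows: [0,0,0,0,56,0,0,0,0,56,0,0,0,0,56,0,0,0,0,56]

```text
clock: 13.98
eef_pos: [514.3, 205.9, 183.3]
eef_rot: [3.141, 0.0, 2.557]
wrist_force: [0.3, -0.2, 1.7]
finger_gap: 55.9
```

```bash
cat > p.py <<'E'
from h import *
s=manip.read_state(); print(s["eef_pos"].round(1),s["wrist_force"].round(1),s["moment"].round(2),s["joints"][5],s["finger_gap"])
for n in("scene","side"):
    c=manip.camera(n); W=pts(c); I=c["image"]; g=cv2.cvtColor(I,cv2.COLOR_BGR2HSV); cv2.imwrite(f"pics/p_{n}.png",I)
    m=(W[...,0]>440)&(W[...,0]<590)&(W[...,1]>110)&(W[...,1]<300)&(W[...,2]>153)&(W[...,2]<178)&(g[...,2]>80)&(g[...,1]<80)
    P=W[m]; A=np.c_[P[:,:2]-[515,206],np.ones(len(P))]; print(n,len(P),np.linalg.lstsq(A,P[:,2],rcond=None)[0].round(4))
a=cv2.imread("pics/p_scene.png");b=cv2.imread("pics/p_side.png")
cv2.imwrite("pics/p.png",np.hstack([cv2.resize(a[170:250,300:400],None,fx=4,fy=4,interpolation=2),cv2.resize(b[210:310,240:340],None,fx=3.2,fy=3.2,interpolation=2)]))
E
python3 p.py
```

```text
[514.3 205.9 183.3] [ 0.3 -0.2  1.7] [ 0.06 -0.06  0.01] -0.6716144803965685 55.88345444539323
scene 684 [-1.600000e-03 -3.540000e-02  1.642596e+02]
side 1281 [ 4.000000e-03 -4.180000e-02  1.657393e+02]
```

View pics/p.png

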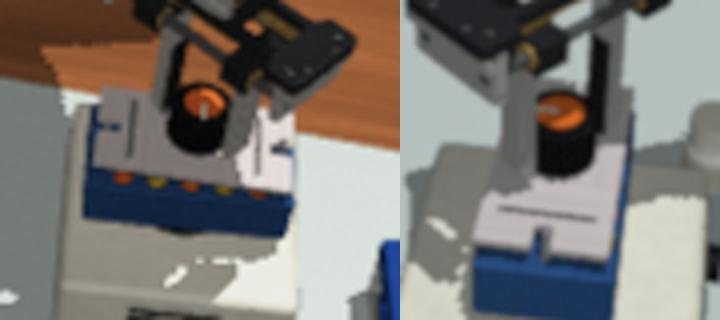

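>>> arm_command:
  rows: [0,0,-0.8,0,56,0,0,0,0,40,0,0,0,0,40,0,0,0,0,40]

```text
clock: 14.58
eef_pos: [514.3, 205.9, 182.5]
eef_rot: [3.141, 0.0, 2.557]
wrist_force: [-0.0, 1.1, -0.3]
finger_gap: 45.3
```

>>> arm_command:
  rows: [0,0,-0.4,-10,40,0,0,0,0,40]

```text
clock: 14.82
eef_pos: [514.3, 205.8, 182.1]
eef_rot: [3.142, 0.0, 2.383]
wrist_force: [0.1, 0.2, -0.1]
finger_gap: 45.3
```

>>> arm_command:
  rows: [0,0,-0.4,-10,40,0,0,0,0,40]

```text
clock: 15.08
eef_pos: [514.4, 205.8, 181.7]
eef_rot: [3.141, 0.0, 2.212]
wrist_force: [0.4, -0.6, 1.2]
finger_gap: 45.6
```

Smooth. Continue.

>>> arm_command:
  rows: [0,0,-0.4,-10,40,0,0,-0.4,-10,40,0,0,0,0,40]

```text
clock: 15.45
eef_pos: [514.5, 205.7, 181.0]
eef_rot: [3.141, 0.0, 1.865]
wrist_force: [0.6, -1.2, 1.0]
finger_gap: 45.4
```

>>> arm_command:
  rows: [0,0,-0.4,-10,40,0,0,-0.4,-10,40,0,0,0,0,40]

```text
clock: 15.82
eef_pos: [514.5, 205.7, 180.2]
eef_rot: [3.141, 0.0, 1.517]
wrist_force: [2.3, -1.8, 1.7]
finger_gap: 45.4
```

>>> arm_command:
  rows: [0,0,-0.4,-10,40,0,0,-0.4,-10,40,0,0,0,0,40]

```text
clock: 16.2
eef_pos: [514.5, 205.7, 179.4]
eef_rot: [3.141, -0.0, 1.169]
wrist_force: [1.3, -2.0, 2.0]
finger_gap: 45.5
```

```bash
python3 p.py
```

```text
[514.5 205.7 179.4] [ 1.3 -2.   2. ] [-0.3  -0.47 -0.03] 0.7165209546183863 45.51504584043702
scene 744 [-1.000000e-03 -1.400000e-03  1.613964e+02]
side 1253 [-2.600000e-03 -1.150000e-02  1.632374e+02]
```

>>> arm_command:
  rows: [0,0,-0.4,-10,40,0,0,-0.2,-10,40,0,0,0,0,40]

```text
clock: 16.68
eef_pos: [514.5, 205.5, 179.0]
eef_rot: [3.141, -0.0, 0.816]
wrist_force: [1.4, -2.1, 5.3]
finger_gap: 45.3
```

```bash
python3 p.py
```

```text
[514.5 205.5 179. ] [ 1.4 -2.1  5.3] [-0.65 -0.47 -0.  ] 1.0696840765683477 45.32379725329691
scene 705 [-2.000000e-04  1.500000e-03  1.612853e+02]
side 1274 [ 2.500000e-03 -9.000000e-03  1.627669e+02]
```

>>> arm_command:
  rows: [0,0,0,-10,40,0,0,0,0,40]

```text
clock: 17.02
eef_pos: [514.6, 205.5, 179.1]
eef_rot: [3.141, -0.001, 0.642]
wrist_force: [2.7, -4.4, 5.7]
finger_gap: 45.4
```

```bash
python3 p.py
```

```text
[514.6 205.5 179.1] [ 2.7 -4.4  5.7] [-0.95 -0.55 -0.06] 1.2428847952405317 45.36756606424929
scene 708 [2.20000e-03 6.00000e-04 1.61187e+02]
side 1325 [ 1.300000e-03 -3.400000e-03  1.625324e+02]
```

>>> arm_command:
  rows: [0,0,0,0,56,0,0,0.4,0,56,0,0,0,0,56]

```text
clock: 17.5
eef_pos: [514.1, 205.9, 178.8]
eef_rot: [-3.141, 0.001, 0.639]
wrist_force: [-0.3, 0.4, 0.8]
finger_gap: 55.8
```

```bash
python3 p.py
```

```text
[514.1 205.9 178.8] [-0.3  0.4  0.8] [0.01 0.1  0.01] 1.2465849100582045 55.82144297028653
scene 677 [7.100000e-03 2.000000e-04 1.611466e+02]
side 1267 [ 3.000000e-03 -4.000000e-03  1.625709e+02]
```

>>> arm_command:
  newtons: 15
  rows: [0,0,0,0,40,0,0,0,0,40,0,0,0,0,40]

```text
clock: 17.98
eef_pos: [514.4, 205.7, 179.0]
eef_rot: [3.141, -0.0, 0.637]
wrist_force: [1.8, -0.4, -0.5]
finger_gap: 45.2
```

```bash
python3 p.py
```

```text
[514.4 205.7 179. ] [ 1.8 -0.4 -0.5] [-0.11 -0.18  0.06] 1.2481520698356705 45.23674763975794
scene 698 [5.600000e-03 6.000000e-04 1.612525e+02]
side 1329 [-2.000000e-04 -3.600000e-03  1.625151e+02]
```

```bash
cat > s.py <<'E'
from h import *
s=manip.read_state(); print(s["eef_pos"].round(1),s["wrist_force"].round(1),s["moment"].round(3),s["joints"][5].round(3),s["effort"][5].round(3),s["eef_rot"][2].round(3))
E
python3 s.py
```

```text
[514.3 205.7 179. ] [ 1.4 -0.8 -1. ] [-0.096 -0.245 -0.008] 1.248 0.038 0.637
```

>>> arm_command:
  rows: [0,0,0,-10,40,0,0,0,0,40]

```text
clock: 18.32
eef_pos: [514.4, 205.6, 179.0]
eef_rot: [3.141, -0.0, 0.463]
wrist_force: [2.6, -2.6, -0.7]
finger_gap: 45.2
```

```bash
python3 s.py
```

```text
[514.4 205.6 179. ] [ 2.6 -2.6 -0.7] [-0.361 -0.442 -0.029] 1.422 1.869 0.463
```

>>> arm_command:
  rows: [0,0,0,-10,40,0,0,0,0,40]

```text
clock: 18.58
eef_pos: [514.5, 205.5, 179.0]
eef_rot: [3.141, -0.0, 0.292]
wrist_force: [3.9, -4.6, -1.8]
finger_gap: 45.2
```

```bash
python3 s.py
```

```text
[514.5 205.5 179. ] [ 3.9 -4.6 -1.8] [-0.581 -0.598 -0.019] 1.593 1.719 0.292
```

>>> arm_command:
  rows: [0.3,-0.4,0,-7,40,0,0,0,0,40]

```text
clock: 18.82
eef_pos: [514.5, 205.4, 178.9]
eef_rot: [-3.142, 0.0, 0.172]
wrist_force: [2.2, -2.1, -2.7]
finger_gap: 45.1
```

```bash
python3 s.py
```

```text
[514.5 205.4 178.9] [ 2.2 -2.1 -2.7] [-0.191 -0.299 -0.086] 1.713 1.207 0.172
```

>>> arm_command:
  rows: [0,0,0,-7,40,0,0,0,0,40]

```text
clock: 19.08
eef_pos: [514.5, 205.2, 178.9]
eef_rot: [3.141, 0.0, 0.049]
wrist_force: [2.1, -2.8, -2.8]
finger_gap: 45.2
```

```bash
python3 s.py
```

```text
[514.5 205.2 178.9] [ 2.1 -2.8 -2.8] [-0.431 -0.345 -0.117] 1.835 1.186 0.049
```

```bash
cat > t.py <<'E'
from h import *
M=[];F=[]
for i in range(8):
    c=manip.camera("side"); s=manip.read_state(); M.append(s["moment"]);F.append(s["wrist_force"])
print("M",np.mean(M,0).round(3),np.std(M,0).round(3),"F",np.mean(F,0).round(2),s["eef_pos"].round(1),s["clock"],s["eef_rot"][2])
cv2.imwrite("pics/t.png",cv2.resize(c["image"][210:310,240:340],None,fx=5,fy=5,interpolation=2))
I=c["image"]; W=pts(c); g=cv2.cvtColor(I,cv2.COLOR_BGR2HSV)
roi=np.zeros(g.shape[:2],bool); roi[230:265,270:315]=1
o=roi&(g[...,1]>140)&(g[...,0]<20)
H=cv2.convexHull(np.argwhere(o)[:,::-1].astype(np.int32)); hm=cv2.fillConvexPoly(np.zeros(o.shape,np.uint8),H,1)>0
l=hm&~o; P=np.array([ray(c,u,v,199)[:2] for v,u in np.argwhere(l)]); Q=np.array([ray(c,u,v,199)[:2] for v,u in np.argwhere(hm)])
print("line",len(P),P.mean(0)-Q.mean(0)); 
vx=cv2.fitLine(P.astype(np.float32),2,0,.01,.01).ravel(); print("line ang deg",np.degrees(np.arctan2(vx[1],vx[0])))
E
python3 t.py
```

```text
M [-0.56  -0.317  0.074] [0.069 0.029 0.046] F [ 2.25 -3.66 -3.27] [514.5 205.3 178.9] 19.475 0.04487989874259335
line 0 [nan nan]t.py:12: RuntimeWarning: Mean of empty slice.
  print("line",len(P),P.mean(0)-Q.mean(0));
  ret = ret.dtype.type(ret / rcount)
Traceback (most recent call last):
  File "t.py", line 13, in <module>
    vx=cv2.fitLine(P.astype(np.float32),2,0,.01,.01).ravel(); print("line ang deg",np.degrees(np.arctan2(vx[1],vx[0])))
       ~~~~~~~~~~~^^^^^^^^^^^^^^^^^^^^^^^^^^^^^^^^^^
cv2.error: OpenCV(4.12.0) /io/opencv/modules/imgproc/src/linefit.cpp:618: error: (-215:Assertion failed) npoints2 >= 0 || npoints3 >= 0 in function 'fitLine'
```

View pics/t.png

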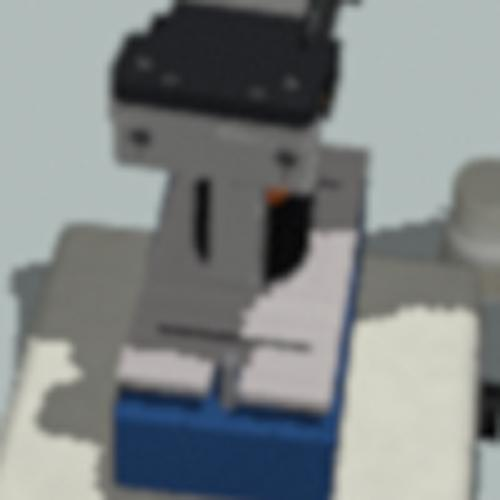

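```bash
python3 - <<'E'
from h import *
cv2.imwrite("pics/wa.png",manip.camera("wrist")["image"])
E
```

>>> arm_command:
  rows: [0,0,0,0,52,0,0,0,0,52,0,0,0,0,52]

```text
clock: 19.9
eef_pos: [514.6, 205.7, 179.2]
eef_rot: [-3.141, -0.0, 0.044]
wrist_force: [-0.7, 0.3, -0.1]
finger_gap: 51.9
```

```bash
python3 t.py 2>/dev/null; python3 - <<'E'
from h import *
b=manip.camera("wrist")["image"]; cv2.imwrite("pics/wb.png",b); a=cv2.imread("pics/wa.png")
cv2.imwrite("pics/wab.png",np.hstack([a[100:400,100:460],b[100:400,100:460]]))
E
```

```text
M [0.038 0.098 0.017] [0.034 0.029 0.03 ] F [ 0.27 -0.25  0.35] [514.6 205.4 179. ] 20.3 0.043676680798466094
line 1 [-1.22395983  4.49703473]
line ang deg 19.732988
```

View pics/wab.png

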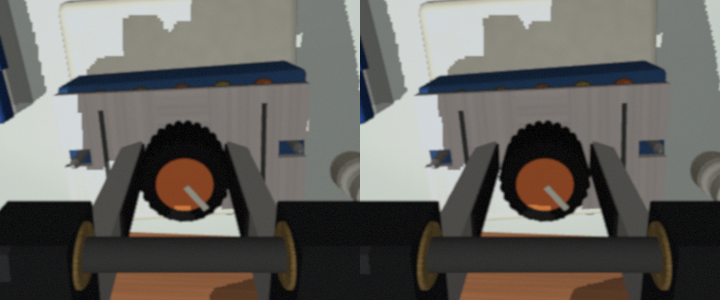

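```bash
cat > ang.py <<'E'
from h import *
def ang(I):
    g=cv2.cvtColor(I,cv2.COLOR_BGR2HSV); z=np.zeros(g.shape[:2],bool); z[250:325,240:335]=1
    m=(z&(g[...,1]<90)&(g[...,2]>105)).astype(np.uint8)
    o=(z&(g[...,1]>140)&(g[...,0]<20)).astype(np.uint8)
    k,l,s,c=cv2.connectedComponentsWithStats(m); D=cv2.dilate(o,np.ones((5,5)))
    i=max(range(1,k),key=lambda i:(D[l==i].sum(),s[i,4])); P=np.argwhere(l==i)[:,::-1].astype(np.float32)
    v=cv2.fitLine(P,2,0,.01,.01).ravel(); a=np.degrees(np.arctan2(v[1],v[0]))
    return len(P),P.mean(0).round(1),round(float(a),2)
if __name__=="__main__":
    import sys
    for f in sys.argv[1:]: print(f,ang(cv2.imread(f)))
E
python3 ang.py pics/wa.png pics/wb.png
```

```text
pics/wa.png (183, array([295.6, 297.6], dtype=float32), 46.58)
pics/wb.png (181, array([295.7, 297.3], dtype=float32), 46.55)
```

>>> arm_command:
  rows: [0,0,0,0,40,0,0,0,0,40,0,0,0,-8,40,0,0,0,0,40,0,0,0,0,40]

```text
clock: 20.98
eef_pos: [514.6, 205.1, 179.0]
eef_rot: [3.141, 0.0, -0.093]
wrist_force: [0.7, -5.5, -1.1]
finger_gap: 45.3
```

```bash
python3 t.py 2>/dev/null; python3 - <<'E'
from h import *
cv2.imwrite("pics/wc.png",manip.camera("wrist")["image"])
E
python3 ang.py pics/wc.png
```

```text
M [-0.856  0.011  0.136] [0.038 0.027 0.015] F [ 0.15 -5.21 -0.79] [514.6 205.1 179. ] 21.375 -0.09449391373045057
line 69 [ 0.52803034 -5.40537203]
line ang deg 89.48132
pics/wc.png (180, array([295.5, 297.5], dtype=float32), 46.34)
```

>>> arm_command:
  rows: [0,0,0,0,52,0,0,0,0,52,0,0,0,0,52]

```text
clock: 21.8
eef_pos: [514.6, 205.6, 179.1]
eef_rot: [-3.141, -0.0, -0.096]
wrist_force: [-0.4, 1.2, -0.2]
finger_gap: 52.2
```

```bash
python3 t.py 2>/dev/null; python3 - <<'E'
from h import *
cv2.imwrite("pics/wd.png",manip.camera("wrist")["image"])
E
python3 ang.py pics/wd.png
```

```text
M [ 0.062  0.077 -0.005] [0.024 0.022 0.026] F [-0.1  -0.03  0.35] [514.6 205.4 179. ] 22.2 -0.09597499456949787
line 8 [ 2.12170017 -2.35178807]
line ang deg 61.76448
pics/wd.png (186, array([296.3, 297.3], dtype=float32), 45.48)
```

>>> arm_command:
  rows: [0,-0.4,0,0,40,0,0,0,0,40,0,0,0,-6,40,0,0,0,0,40,0,0,0,0,40]

```text
clock: 22.88
eef_pos: [514.6, 204.9, 179.0]
eef_rot: [3.142, 0.0, -0.199]
wrist_force: [-1.0, -1.0, -0.9]
finger_gap: 45.6
```

```bash
python3 t.py 2>/dev/null; python3 - <<'E'
from h import *
cv2.imwrite("pics/we.png",manip.camera("wrist")["image"])
E
python3 ang.py pics/we.png
```

```text
M [0.016 0.103 0.066] [0.024 0.027 0.032] F [-0.12 -0.17 -0.7 ] [514.6 204.9 179. ] 23.275 -0.20044368409464353
line 26 [ 0.80243758 -2.76119371]
line ang deg 73.63423
pics/we.png (179, array([295.5, 297.4], dtype=float32), 45.93)
```

>>> arm_command:
  rows: [0,0,0,0,52,0,0,0,0,52,0,0,0,0,52]

```text
clock: 23.7
eef_pos: [514.6, 205.0, 179.1]
eef_rot: [-3.141, -0.0, -0.201]
wrist_force: [-0.5, 0.2, 0.1]
finger_gap: 51.6
```

```bash
python3 t.py 2>/dev/null; python3 - <<'E'
from h import *
cv2.imwrite("pics/wf.png",manip.camera("wrist")["image"])
E
python3 ang.py pics/wf.png
```

```text
M [ 0.063  0.092 -0.015] [0.037 0.029 0.027] F [ 0.09 -0.04 -0.03] [514.6 205.  179.1] 24.1 -0.20069082689563134
line 60 [ 1.00733617 -7.94734691]
line ang deg -82.24521
pics/wf.png (175, array([295.6, 297.3], dtype=float32), 46.13)
```

>>> arm_command:
  rows: [0,0,0,0,40,0,0,0,0,40,0,0,0,-6,40,0,0,0,0,40,0,0,0,0,40]

```text
clock: 24.78
eef_pos: [514.5, 204.9, 179.0]
eef_rot: [3.141, 0.0, -0.303]
wrist_force: [0.1, -1.9, -0.6]
finger_gap: 45.3
```

```bash
python3 t.py 2>/dev/null; python3 - <<'E'
from h import *
cv2.imwrite("pics/wg.png",manip.camera("wrist")["image"])
E
python3 ang.py pics/wg.png
```

```text
M [-0.426  0.317  0.086] [0.084 0.051 0.025] F [-1.41 -2.79 -0.31] [514.5 204.9 179. ] 25.175 -0.30514054505967514
line 53 [  2.21136795 -11.98796948]
line ang deg -65.15115
pics/wg.png (175, array([295.8, 297.5], dtype=float32), 46.16)
```

>>> arm_command:
  rows: [0,0,0,0,52,0,0,0,0,52,0,0,0,0,52]

```text
clock: 25.6
eef_pos: [514.7, 205.1, 179.1]
eef_rot: [-3.141, -0.0, -0.305]
wrist_force: [0.2, -0.2, -0.4]
finger_gap: 52.2
```

```bash
python3 t.py 2>/dev/null; python3 - <<'E'
from h import *
cv2.imwrite("pics/wh.png",manip.camera("wrist")["image"])
E
python3 ang.py pics/wh.png; python3 p.py
```

```text
M [ 0.071  0.094 -0.   ] [0.019 0.021 0.036] F [-0.12 -0.06  0.21] [514.6 205.  179.1] 26.0 -0.3054556588444235
line 57 [  2.07373976 -11.28723038]
line ang deg -62.5102
pics/wh.png (181, array([295.8, 297. ], dtype=float32), 45.85)
[514.6 205.  179. ] [-0.5 -0.  -0.4] [0.05 0.13 0.02] 2.1892263963096856 52.097190086214944
scene 688 [ 3.000000e-03 -4.000000e-04  1.612542e+02]
side 1321 [ 3.100000e-03 -4.600000e-03  1.626185e+02]
```

>>> arm_command:
  rows: [0,0,0,0,60,0,0,0,0,60,0,0,10,0,60,0,0,20,0,60,0,0,30,0,60]

```text
clock: 26.78
eef_pos: [514.4, 204.9, 239.9]
eef_rot: [3.141, 0.001, -0.305]
wrist_force: [-0.1, 0.4, 0.6]
finger_gap: 59.9
```

>>> arm_command:
  rows: [0,0,30,0,60,0,0,20,0,60,0,0,0,0,60,0,0,0,0,60]

```text
clock: 27.28
eef_pos: [514.3, 204.9, 288.3]
eef_rot: [3.141, 0.001, -0.305]
wrist_force: [0.6, 1.1, 0.1]
finger_gap: 59.9
```

```bash
python3 p.py; python3 - <<'E'
from h import *
a=cv2.imread("pics/p_side.png"); b=manip.camera("wrist")["image"]
cv2.imwrite("pics/fin.png",np.hstack([cv2.resize(a[200:320,230:350],(400,400)),cv2.resize(b,(400,300))[:, :].repeat(1,0) if 0 else cv2.copyMakeBorder(cv2.resize(b,(400,300)),50,50,0,0,0)]))
E
```

```text
[514.3 204.9 288.3] [0.6 1.1 0.1] [ 0.05  0.1  -0.01] 2.1892192108439064 59.92564490631542
scene 778 [ 3.8000e-03 -1.6000e-03  1.6094e+02]
side 1522 [ 2.200000e-03 -4.900000e-03  1.625404e+02]
```

View pics/fin.png

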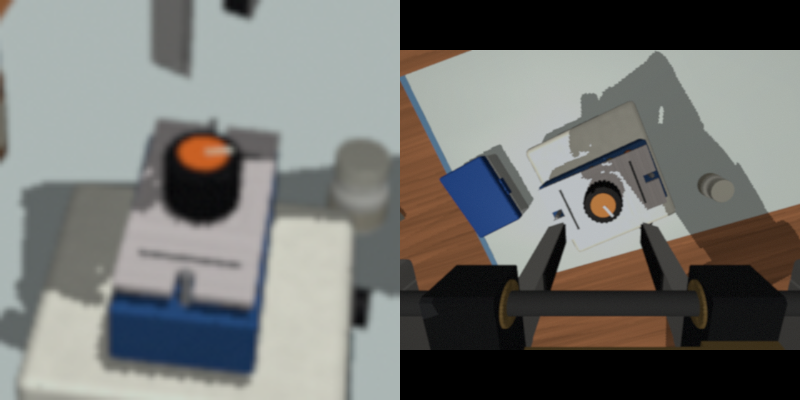

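The plate sits level on the caps with both pins through its slots. The gripper is clear, and the tip box and bead jar in view look undisturbed.

```bash
python3 -c "
from cell import manip
print(manip.sign_off())"
```

```text
the job is handed in; nothing more can be done
None
```

The clamp plate is home on the tube caps with the knob finger-tight, and I handed the job in at about 27 s of the 67 s allowed.

**What I did:**
- I set the plate over the stud and both guide pins and let it rest on the threads.
- I backed the knob about 65° in small, lightly pressed steps until the support force vanished. The plate then came down about 4.5 mm below where it had first rested, which matches the dropped height.
- I turned it forwards about 164° in total, regripping several times, then let go and backed the gripper off.

**Last checks:**
- **Seating:** fits to the depth images put the plate level within about 0.005 rad. Its top is at about 161–162.5 mm, where 161 mm is expected when fully home.
- **Pins and gripper:** both pins are visible in their slots, and the gripper is clear of everything.
- **Bystanders:** the tip box and bead jar looked undisturbed in the last picture. I did not re-measure any of the four bystanders.

**Less certain:**
- **Clamp force:** I could only infer it. The holding torque was about 0.08 N m, and the knob did not turn back on its final release. That suggests 20–40 N, with rough noise.
- **One torque reading disagreed:** one reading was 0.14 N m. The gripper was pushing sideways with about 5 N at the time, so I put little weight on it.
- **Camera offset:** the scene and side cameras disagreed by about 5 mm in y, so I relied on positions measured relative to each other within one camera.

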